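# Wedge the preamplifier tray tight in its berth on the rig table

### The arm

A 6-joint arm with a two-finger parallel gripper is mounted at the origin on the work surface. World frame = base frame: x ahead of the robot, y to its left, z up, the work surface at z = 0. Lengths are in m, angles in degrees, forces in N, time in s.
With the tool pointing down it reaches from about 0.25 to 0.725 m from the base axis. Payload 9.7 kg.
Tool frame: the origin (TCP) lies midway between the tips of the shut fingers; the grasp point (between the pads) lies 19 mm behind it; z points along the fingers, y is the line along which they close (so a half turn about z gives the same grasp; the last joint's range is limited). The gripper opens to 85 mm and grips with 20 to 120 N. Pads are 22 mm wide; open, the fingers measure 114 mm over their backs; the gripper's body (76 mm by 85 mm) begins 54 mm behind the grasp point. The pads swing forward as they close: fully open they stand 13 mm farther back than shut.
Start: joints at [-67.036, 4.979, 10.078, 95.1, 0, 90], TCP at [0.215, -0.506, 0.231] pointing down, gripper open.
Joint ranges: [-179.16, 179.16], [-48.56, 103.87], [-65.8, 70.77], [-126.05, 130.52], [-82.76, 87.17], [-180, 180]. Speed limits (degrees/s): [127.2, 127.2, 147.25, 180, 180, 180].

### API

Orientations are given as [roll, pitch, yaw] about the fixed x, y, z axes, in that order (R = Rz(yaw) Ry(pitch) Rx(roll)).
In Python, from workcell import bot gives the robot as it stands.
- The arm moves only by the shell command python3 -m crank 'ROWS' [FORCE]. ROWS is JSON, a list of rows, each an object with "gripper": the finger opening in mm, from 0 to 85.4; "travel": the shift along the tool's x, y, z in mm, a list of three; "twist": the turn, a rotation vector about the tool's x, y, z in rad, a list of three. In form: [{"gripper": gripper, "travel": [tx, ty, tz], "twist": [rx, ry, rz]}, ...]. A call has 1 to 12 rows; each row shifts and turns the commanded pose from where the row before left it, along the tool's axes as they then stand; what a row does not reach is not made up. A row lasts 1/8 s, in which the tool goes at most 62.5 mm and 10.7 degrees, less where a joint would pass 70% of its speed; a pose out of reach is approached as far as the arm can. A call is refused whole if a number of a shift passes 62.5 or a number of a turn 0.188, either way. A call with a gripper value outside its range is refused whole. The fingers move at their own pace and stop on an object; FORCE is the grip in N (left out, the last holds). Time passes only in rows, so rows that do not move let the fingers close. It gives the time, the measured TCP pose, the force, the opening and the grip force at its end, in the units of the state.
- bot.get_obs(): the state, without advancing time (a new reading comes with each control period).
- bot.camera(name): name is "scene" or "top" or "wrist"; returns the picture (384x512x3 uint8, red, green, blue); there is no depth.
- bot.calibration(name): a dict with "vfov" (degrees; the focal length in pixels is half the picture's height over the tangent of half this angle, whatever the lens; pixels are square), "cx", "cy" (the principal point, pixels), "camera_from_world" (4x4, takes a point from world to camera coordinates). Camera axes: x right, y down, z forward; pixel columns grow to the right and rows downward; lengths in m; the calibration is good to about 2 mm. A picture is of the moment at which its call begins: read the wrist's pose just before it. calibration takes no time and is no camera call; for the wrist camera it gives the pose at the moment of the call.
- bot.job_done(): hands the job in; it is judged then, once.
The state is a dict: "time": time; "q": joint angles; "qd": joint speeds; "joint_efforts": joint torques, N m; "ee_pos": TCP position; "tcp_rot": TCP orientation; "wrist_force": force on the tool from outside, world axes, zero at the start; "torque": the same for the moment, N m; "opening": finger opening in m; "grasp_force": force on a finger pad.
Only numpy, scipy, OpenCV 4.12 (cv2) and the standard library are available. Lean on these libraries where they do the work, as an engineer would, in place of code of your own. Each camera call takes 0.05 s, during which the arm holds its last target. There are 200 camera calls.

### The job

Draw the preamplifier tray along its berth towards the robot until it rests against the near stop. Then take the steel gib-head key from the table, slide it thin end first, from the far side and flat on the berth's floor, into the tapering gap between the tray and the slanted rail, and tap it in firmly towards the robot until it is tight and stays jammed when you let go. Leave the vial, the tape roll and the screwdriver where they are.

Things in the scene. Friction and masses are not known exactly. Their poses are not given: they have to be found in the camera images.
- berth: Fixed berth: aluminium plate 270 (x) x 180 (y) x 6 mm with steel rails 30 mm high and a near stop bar 20 mm high above its floor (z = 6 mm). Origin: plate centre, on the table; x points away from the robot along the berth, y left; yaw varies. Straight rail: inner face at y = -60 mm, x -120 to 90 mm. Far end (+x) open. Tray home: tray origin at about x = -65, y = -10 mm here.
- stop (a point): Middle of the near stop bar's far face (berth x = -120, y = -10 mm), 10 mm above the berth floor. The tray's near wall must rest here. The bar is 100 mm wide (y) and 20 mm thick.
- gap_mouth (a point): Middle of the gap's far mouth, on the berth floor (berth x = 0, y = 49 mm). The gap lies between the tray's +y side (y = 40 mm with the tray home) and the slanted rail (20 mm thick), whose inner face runs straight from (x 0, y 58) to (x -100, y 46) mm in the berth's frame, taper 1 in 8: with the tray home the gap is 18 mm wide here and 6 mm at its near end.
- tray: Loose open grey metal tray 110 (x) x 100 (y) x 45 mm high, walls 4 mm, about 0.6 kg, standing on the berth floor, axes nearly along the berth's. Origin: centre of its underside. A black module 50 x 70 mm is fixed inside, in its near half, top at 32 mm, knobs to 38 mm. It starts 60 to 100 mm further from the robot than home; its far wall stands clear and can be hooked from behind.
- key: Loose steel gib-head key, 0.16 kg, on the table left of the berth. Origin: under the middle of its head (30 x 26 x 40 mm high), z up. From the head's -x face a tapered body 90 mm long, 22 mm high runs to -x; its -y face (at y = -10 mm) is straight and goes against the tray, its +y face slants 1 in 8; 20 mm thick at the head, 9 mm at the rounded tip.
- key_tip (a point): Middle of the key's thin end, 11 mm above its underside (key x = -105, y = -6 mm). In use the key stands on the berth floor, axes along the berth's.
- key_boss (a point): End of the round striking boss on the head's far (+x) face, where the key is tapped: 16 mm diameter, 8 mm long, its axis 10 mm above the key's underside, this point at key x = 23, y = 0 mm.
- key_tight (a point): Point on the berth floor (berth x = 30, y = 50 mm) where the key's origin arrives when the key just becomes tight; driven hard it goes a few mm further towards the robot. The head stays outside the gap. The key runs freely until then; from there it resists, moves little more, and friction keeps it jammed. Taps or pushes of about 20 N along the berth make it tight; 10 N may leave it loose.
- vial: Bystander: amber jar with white cap, 40 mm diameter, 75 mm high, standing. Origin under its centre.
- tape_roll: Bystander: yellow ring 90 mm diameter, 20 mm high, lying flat. Origin under its centre.
- screwdriver: Bystander: screwdriver lying on the table to the right of the berth.
There are look-alikes about, which are no part of the job. What is meant by the key is not brown, and is the smaller of those in its own colour.

How it is judged (in metres and radians):
On the way, in this order (a step that is already met when the one before it is completed fails the run):
1. the tray stands against the near stop (within 5 mm) (x of tray in the frame of berth below -0.06 m and z of tray in the frame of berth below 0.01 m), for 0.2 s.
2. the key is started in the gap, thin end first, at least 20 mm deep (x of key in the frame of berth between 0 and 0.085 m and y of key in the frame of berth between 0.035 and 0.066 m and z of key in the frame of berth below 0.015 m and angle between the x axis of key and the x axis of berth, either way round below 0.2 rad and x of key_tip in the frame of berth below -0.018 m), for 0.2 s.
At the end, for the whole second after the job is handed in: The tray lies flat and square against the near stop (within 5 mm), and the key stands upright on the berth floor in the gap, thin end first, driven to within 6 mm of its nominal tight place or deeper, still pressing the tray with more than 2 N, both at rest (all of step 1 and angle between the x axis of tray and the x axis of berth, either way round below 0.05 rad and x of key in the frame of berth between 0 and 0.036 m and y of key in the frame of berth between 0.042 and 0.058 m and z of key in the frame of berth below 0.011 m and angle between the x axis of key and the x axis of berth, either way round below 0.06 rad and angle between key's own z axis and vertical below 0.1 rad and contact force between key and tray above 2 N and linear speed of each of key, tray below 0.01 m/s and x of key_tip in the frame of berth below -0.06 m); the robot touches nothing.
It fails at once if the vial is displaced by more than 30 mm (distance of vial from where it was at the start of the episode above 0.03 m).
It fails at once if the tape roll is displaced by more than 30 mm (distance of tape_roll from where it was at the start of the episode above 0.03 m).
It fails at once if the screwdriver is displaced by more than 30 mm (distance of screwdriver from where it was at the start of the episode above 0.03 m).
It also fails if it takes over 72 s, if anything falls off the work surface, if the arm or the gripper's body presses on something with over 40 N, if the wrist force passes 120 N, or if a joint passes its speed limit or range.

## Working session

There is one attempt and no reset: what is moved stays moved. The work goes in short steps, Python scripts to look and compute and a shell command to move; the robot and the scene stay as the last step left them, time stands still between calls to the robot, and variables do not carry over. Pictures are saved under pics/ and viewed, at most 10 in all, crops included, and the job is handed in when it is done.

```bash
ls; mkdir -p pics; python3 - <<'E'
from workcell import bot
import cv2,numpy as np
for n in("scene","top"):
    im=bot.camera(n); cv2.imwrite(f"pics/{n}0.png",im[:,:,::-1]); c=bot.calibration(n); print(n,c)
o=bot.get_obs();print(o)
E
```

```text
pics
scene {'vfov': 52.17169429539221, 'cx': 258.9942538120475, 'cy': 194.49982626851914, 'camera_from_world': array([[ 0.62574023,  0.78002931, -0.00185626, -0.315999  ],
       [ 0.61865394, -0.49773138, -0.60789043, -0.28552909],
       [-0.47509627,  0.37923312, -0.79401875,  1.41627155],
       [ 0.        ,  0.        ,  0.        ,  1.        ]])}
top {'vfov': 48.685624247404924, 'cx': 250.40356134837066, 'cy': 196.95569083287964, 'camera_from_world': array([[ 0.01224102, -0.99947156,  0.0301124 , -0.0197144 ],
       [-0.98548215, -0.01715865, -0.1689098 ,  0.5267508 ],
       [ 0.16933723, -0.0276076 , -0.98517142,  1.17052873],
       [ 0.        ,  0.        ,  0.        ,  1.        ]])}
{'time': 0.1, 'q': array([-6.70346265e+01,  5.00937407e+00,  1.00410735e+01,  9.51007119e+01,
       -2.23472507e-03,  9.00006098e+01]), 'qd': array([-0.0038032 , -0.09817269,  0.04815592,  0.00242955, -0.03317472,
        0.0078496 ]), 'joint_efforts': array([-3.54676440e-04, -5.21565270e+01,  4.65651870e+01,  1.61328551e-02,
        6.37765970e-05,  1.45209191e-05]), 'ee_pos': array([ 0.21450785, -0.50622764,  0.23065892]), 'tcp_rot': array([-1.79930988e+02,  2.23545799e-03,  2.29647664e+01]), 'wrist_force': array([-0.04502566, -0.61283329,  0.00115669]), 'torque': array([0.01315195, 0.02607499, 0.00904082]), 'grasp_force': 0.0, 'opening': 0.0852493431539538}
```

View pics/scene0.png

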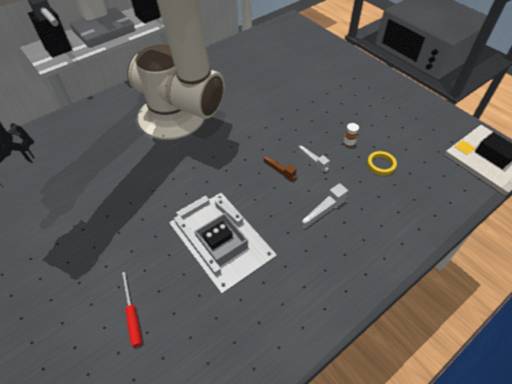

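View pics/top0.png

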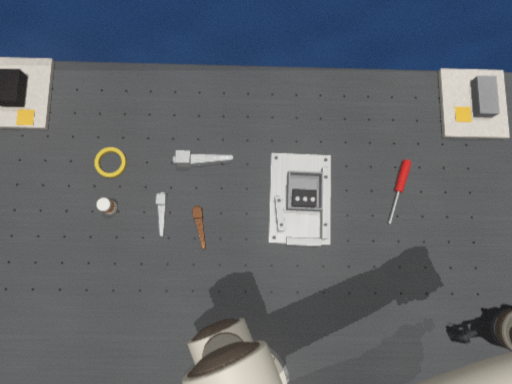

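Scene: berth at (222,240), small steel key at (315,157), large grey look-alike (325,205), brown one (280,167). Top: berth (300,198), key (161,213) with its head towards the top of the picture, vial (105,205), tape (110,162), screwdriver (398,190).

```bash
cat > h.py <<'E'
import numpy as np,cv2
from workcell import bot
def K(c):
    f=192/np.tan(np.radians(c["vfov"]/2)); return f
def ray(c,u,v):
    f=K(c);T=np.array(c["camera_from_world"]);R=T[:3,:3]
    d=R.T@np.array([(u-c["cx"])/f,(v-c["cy"])/f,1]);return -R.T@T[:3,3],d/np.linalg.norm(d)
def onz(c,u,v,z):
    o,d=ray(c,u,v);return o+d*(z-o[2])/d[2]
def proj(c,p):
    T=np.array(c["camera_from_world"]);q=T[:3,:3]@np.asarray(p,float)+T[:3,3];f=K(c)
    return np.array([f*q[0]/q[2]+c["cx"],f*q[1]/q[2]+c["cy"]])
def tri(obs):
    A=np.zeros((3,3));b=np.zeros(3)
    for c,u,v in obs:
        o,d=ray(c,u,v);M=np.eye(3)-np.outer(d,d);A+=M;b+=M@o
    return np.linalg.solve(A,b)
E
python3 - <<'E'
from h import *
t=bot.calibration("top");s=bot.calibration("scene")
for n,a in dict(bTL=(272,153),bTR=(331,155),bBR=(330,246),bBL=(269,243),keyhead=(160,200),keytip=(162,235),vial=(110,207),tape=(110,162)).items(): print(n,onz(t,*a,0.006).round(3))
for n,a in dict(bfarR=(222,287),bfarL=(275,252),bnearL=(222,194),head=(322,160),tip=(300,148)).items(): print(n,onz(s,*a,0.006).round(3))
w=bot.calibration("wrist");T=np.array(w["camera_from_world"]);print(w["vfov"],-T[:3,:3].T@T[:3,3],T[:3,:3])
E
```

```text
bTL [ 0.669 -0.077  0.006]
bTR [ 0.667 -0.255  0.006]
bBR [ 0.393 -0.247  0.006]
bBL [ 0.399 -0.069  0.006]
keyhead [0.52  0.252 0.006]
keytip [0.418 0.242 0.006]
vial [0.497 0.396 0.006]
tape [0.632 0.405 0.006]
bfarR [ 0.656 -0.243  0.006]
bfarL [ 0.664 -0.071  0.006]
bnearL [ 0.41  -0.068  0.006]
head [0.5   0.266 0.006]
tip [0.416 0.247 0.006]
65.1677224059011 [ 0.28097649 -0.47732149  0.37314354] [[ 3.90415764e-01 -9.20638297e-01  8.11126114e-04]
 [-8.83788016e-01 -3.74541571e-01  2.80423525e-01]
 [-2.57864836e-01 -1.10198628e-01 -9.59876028e-01]]
```

```bash
python3 -m crank '[{"gripper":85,"travel":[0,0,0],"twist":[0,0,0.143]},{"gripper":85,"travel":[0,0,0],"twist":[0,0,0.143]},{"gripper":85,"travel":[0,0,0],"twist":[0,0,0.143]},{"gripper":0,"travel":[36,-49,-3],"twist":[0,0,0]},{"gripper":0,"travel":[36,-49,-3],"twist":[0,0,0]},{"gripper":0,"travel":[36,-49,-3],"twist":[0,0,0]},{"gripper":0,"travel":[36,-49,-3],"twist":[0,0,0]},{"gripper":0,"travel":[36,-49,-3],"twist":[0,0,0]},{"gripper":0,"travel":[36,-49,-3],"twist":[0,0,0]},{"gripper":0,"travel":[36,-49,-3],"twist":[0,0,0]},{"gripper":0,"travel":[0,0,0],"twist":[0,0,0]}]'
python3 - <<'E'
from h import *
import pickle
o=bot.get_obs();c=bot.calibration("wrist");im=bot.camera("wrist")
pickle.dump((o,c,im),open("w1.pkl","wb"))
cv2.imwrite("pics/w1.png",cv2.resize(im[:,:,::-1],(800,600),interpolation=cv2.INTER_CUBIC));print(o["time"],o["ee_pos"],o["tcp_rot"],o["qd"].round(2))
E
```

```text
time: 1.48
ee_pos: [0.4779, -0.1675, 0.2517]
tcp_rot: [-180.0, 0.0, -1.3]
wrist_force: [-0.4, -0.3, -0.3]
opening: -0.0
grasp_force: 0.0
1.475 [ 0.47787418 -0.16752929  0.2516733 ] [-1.79955566e+02  4.09519860e-02 -1.30754777e+00] [-4.4  -1.15 -0.94  0.58 -1.11 -3.15]
```

View pics/w1.png

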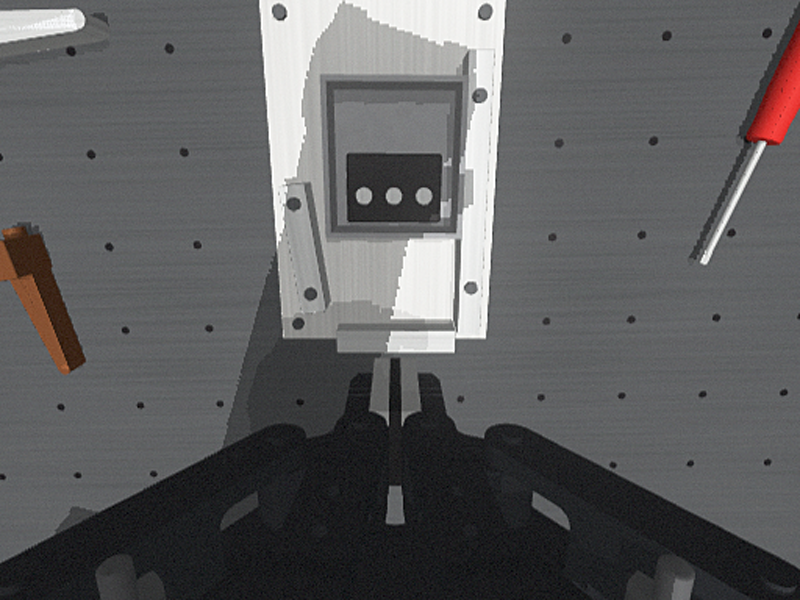

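Wrist view (800x600): tray rim corners (321,75), (467,76), (461,237), (328,235); plate near corners (283,340), (487,339); stop bar far edge (338,322)-(455,322); slanted rail from (285,182) to (325,305); gap mouth ~(317,182).

```bash
python3 - <<'E'
from h import *
import pickle
from scipy.optimize import least_squares
o,c,im=pickle.load(open("w1.pkl","rb"))
P=lambda u,v,z:onz(c,u*.64,v*.64,z)[:2]
for n,a in dict(pL=(283,340,.006),pR=(487,339,.006),pLfar=(261,0,.006),pRfar=(507,0,.006),stopL=(338,322,.026),stopR=(455,322,.026),railnear=(455,322,.036),railfarin=(468,50,.036),tTL=(321,75,.051),tTR=(467,76,.051),tBR=(461,237,.051),tBL=(328,235,.051),sl0=(309,182,.036),sl1=(328,303,.036)).items(): print(n,P(*a).round(4))
# berth fit: expected berth-frame coords
pts=[(-135,90,6,283,340),(-135,-90,6,487,339),(-120,40,26,338,322),(-120,-60,26,455,322),(90,-60,36,468,50),(0,58,36,309,182)]
def res(p):
    x,y,t=p;R=np.array([[np.cos(t),-np.sin(t)],[np.sin(t),np.cos(t)]])
    return np.concatenate([proj(c,[*(R@np.array(a[:2])/1e3+[x,y]),a[2]/1e3])-np.array(a[3:])*.64 for a in pts])
s=least_squares(res,[.53,-.16,0]);print(s.x,np.degrees(s.x[2]),res(s.x).round(1))
x,y,t=s.x;R=np.array([[np.cos(t),-np.sin(t)],[np.sin(t),np.cos(t)]])
for a in [(321,75),(467,76),(461,237),(328,235)]: print("tray in berth",(R.T@(P(*a,.051)-[x,y])).round(4))
E
```

```text
pL [ 0.4004 -0.0665]
pR [ 0.3972 -0.2469]
pLfar [ 0.6645 -0.0741]
pRfar [ 0.6605 -0.2528]
stopL [ 0.423  -0.1187]
stopR [ 0.4207 -0.2158]
railnear [ 0.4243 -0.2145]
railfarin [ 0.6223 -0.2207]
tTL [ 0.6063 -0.1205]
tTR [ 0.6035 -0.2182]
tBR [ 0.4954 -0.216 ]
tBL [ 0.4991 -0.1186]
sl0 [ 0.5365 -0.1048]
sl1 [ 0.4426 -0.113 ]
[ 0.53624103 -0.16014345 -0.02257698] -1.293565580034888 [ 0.2 -2.   0.2 -1.4 -0.7  4.2  1.2  4.2  1.4 -2.7 -2.3 -0.9]
tray in berth [0.0692 0.0412]
tray in berth [ 0.0686 -0.0565]
tray in berth [-0.0396 -0.0568]
tray in berth [-0.0381  0.0407]
```

```bash
python3 -m crank '[{"gripper":0,"travel":[51,0.5,0],"twist":[0,0,0]},{"gripper":0,"travel":[51,0.5,0],"twist":[0,0,0]},{"gripper":0,"travel":[51,0.5,0],"twist":[0,0,0]},{"gripper":0,"travel":[0,0,0],"twist":[0,0,0]},{"gripper":0,"travel":[0,0,60],"twist":[0,0,0]},{"gripper":0,"travel":[0,0,60],"twist":[0,0,0]},{"gripper":0,"travel":[0,0,60],"twist":[0,0,0]},{"gripper":0,"travel":[0,0,49],"twist":[0,0,0]},{"gripper":0,"travel":[0,0,0],"twist":[0,0,0]}]'
python3 -m crank '[{"gripper":0,"travel":[-6,0,0],"twist":[0,0,0]},{"gripper":0,"travel":[-6,0,0],"twist":[0,0,0]},{"gripper":0,"travel":[-8,0,0],"twist":[0,0,0]},{"gripper":0,"travel":[-10,0,0],"twist":[0,0,0]},{"gripper":0,"travel":[-10,0,0],"twist":[0,0,0]},{"gripper":0,"travel":[-10,0,0],"twist":[0,0,0]},{"gripper":0,"travel":[-10,0,0],"twist":[0,0,0]},{"gripper":0,"travel":[-10,0,0],"twist":[0,0,0]}]'
```

```text
time: 2.65
ee_pos: [0.6252, -0.177, 0.02]
tcp_rot: [-179.9, 0.4, -1.7]
wrist_force: [0.4, 0.2, -0.5]
opening: 0.0001
grasp_force: 0.0
time: 3.65
ee_pos: [0.561, -0.1749, 0.0261]
tcp_rot: [179.9, -0.4, -1.6]
wrist_force: [6.8, -0.3, 4.5]
opening: -0.0003
grasp_force: 3.2
```

```bash
python3 -m crank '[{"gripper":0,"travel":[-5,0,0],"twist":[0,0,0]},{"gripper":0,"travel":[-5,0,0],"twist":[0,0,0]},{"gripper":0,"travel":[-5,0,0],"twist":[0,0,0]},{"gripper":0,"travel":[0,0,0],"twist":[0,0,0]}]'
python3 -m crank '[{"gripper":0,"travel":[-3,0,0],"twist":[0,0,0]},{"gripper":0,"travel":[-3,0,0],"twist":[0,0,0]},{"gripper":0,"travel":[0,0,0],"twist":[0,0,0]}]'
```

```text
time: 4.15
ee_pos: [0.545, -0.1743, 0.025]
tcp_rot: [180.0, -0.2, -1.6]
wrist_force: [4.3, 0.4, 3.3]
opening: 0.0002
grasp_force: 2.3
time: 4.53
ee_pos: [0.5389, -0.174, 0.0242]
tcp_rot: [180.0, -0.1, -1.6]
wrist_force: [5.3, 0.8, 4.5]
opening: 0.0005
grasp_force: 2.6
```

```bash
python3 -m crank '[{"gripper":0,"travel":[-2,0,0],"twist":[0,0,0]},{"gripper":0,"travel":[-2,0,0],"twist":[0,0,0]},{"gripper":0,"travel":[0,0,0],"twist":[0,0,0]}]'
python3 -m crank '[{"gripper":0,"travel":[-2,0,0],"twist":[0,0,0]},{"gripper":0,"travel":[0,0,0],"twist":[0,0,0]}]'
python3 -m crank '[{"gripper":0,"travel":[-2,0,0],"twist":[0,0,0]},{"gripper":0,"travel":[0,0,0],"twist":[0,0,0]}]'
```

```text
time: 4.9
ee_pos: [0.5361, -0.1735, 0.0242]
tcp_rot: [-180.0, -0.2, -1.6]
wrist_force: [11.3, 1.9, 2.3]
opening: -0.0005
grasp_force: 5.5
time: 5.15
ee_pos: [0.5358, -0.1732, 0.0249]
tcp_rot: [-179.9, -0.5, -1.5]
wrist_force: [18.5, 4.9, 0.5]
opening: -0.0002
grasp_force: 9.0
time: 5.4
ee_pos: [0.5355, -0.1729, 0.0257]
tcp_rot: [-179.9, -0.7, -1.5]
wrist_force: [24.8, 6.9, 1.7]
opening: 0.0
grasp_force: 12.2
```

```bash
python3 -m crank '[{"gripper":0,"travel":[15,0,0],"twist":[0,0,0]},{"gripper":0,"travel":[10,0,-15],"twist":[0,0,0]},{"gripper":0,"travel":[0,0,-60],"twist":[0,0,0]},{"gripper":0,"travel":[-20,0,-60],"twist":[0,0,0]},{"gripper":0,"travel":[-20,-5,-60],"twist":[0,0,0]},{"gripper":0,"travel":[-20,-5,-20],"twist":[0,0,0]},{"gripper":0,"travel":[0,0,0],"twist":[0,0,0]},{"gripper":0,"travel":[0,0,0],"twist":[0,0,0]}]'
python3 - <<'E'
from h import *
import pickle
o=bot.get_obs();c=bot.calibration("wrist");im=bot.camera("wrist")
pickle.dump((o,c,im),open("w2.pkl","wb"))
cv2.imwrite("pics/w2.png",cv2.resize(im[:,:,::-1],(800,600),interpolation=cv2.INTER_CUBIC));print(o["time"],o["ee_pos"],o["tcp_rot"],o["qd"].round(2))
E
```

```text
time: 6.4
ee_pos: [0.4959, -0.1628, 0.2349]
tcp_rot: [-180.0, 0.1, -1.6]
wrist_force: [-0.5, 0.2, -0.2]
opening: 0.0001
grasp_force: 0.0
6.4 [ 0.49588278 -0.16284542  0.23492556] [-1.79969678e+02  1.44727755e-01 -1.62198898e+00] [-0.    0.73 -0.49  0.02  0.17  0.06]
```

View pics/w2.png

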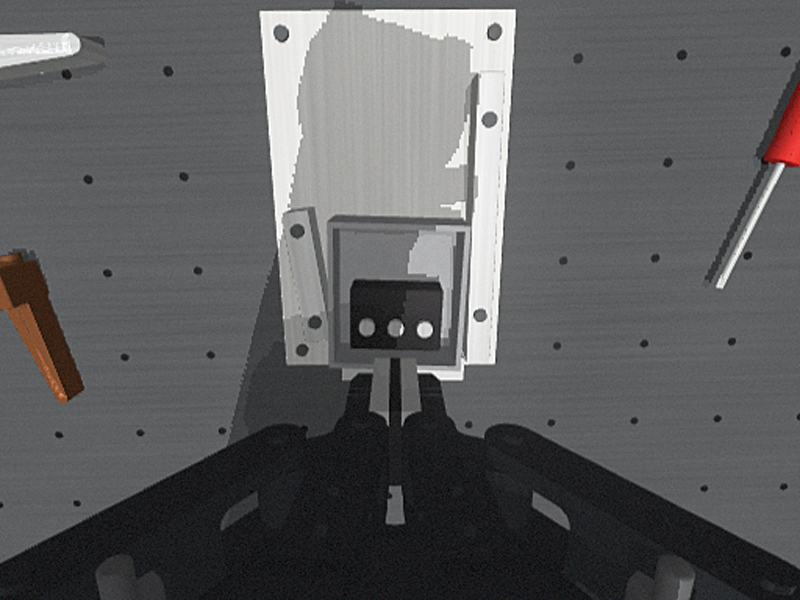

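Plate corners (260,11), (516,10), (495,364), (287,364); the tray is now home: rim far corners (329,222), (470,224); gap mouth at ~(320,212).

```bash
python3 - <<'E'
from h import *
import pickle
from scipy.optimize import least_squares
cs=[pickle.load(open(f"w{i}.pkl","rb"))[1] for i in(1,2)]
pts=[(1,135,90,6,260,11),(1,135,-90,6,516,10),(1,-135,-90,6,495,364),(1,-135,90,6,287,364),(1,90,-60,36,478,73),(1,0,58,36,308,209),
(0,-135,90,6,283,340),(0,-135,-90,6,487,339),(0,-120,40,26,338,331),(0,-120,-60,26,455,331),(0,90,-60,36,468,50),(0,0,58,36,309,182)]
def res(p):
    x,y,t=p;R=np.array([[np.cos(t),-np.sin(t)],[np.sin(t),np.cos(t)]])
    return np.concatenate([proj(cs[a[0]],[*(R@np.array(a[1:3])/1e3+[x,y]),a[3]/1e3])-np.array(a[4:])*.64 for a in pts])
s=least_squares(res,[.53,-.16,0],loss="soft_l1");print(s.x,np.degrees(s.x[2]),res(s.x).reshape(-1,2).round(1).tolist())
np.save("berth.npy",s.x)
x,y,t=s.x;R=np.array([[np.cos(t),-np.sin(t)],[np.sin(t),np.cos(t)]])
for a in [(329,222),(470,224)]: print("tray rim in berth",(R.T@(onz(cs[1],a[0]*.64,a[1]*.64,.051)[:2]-[x,y])).round(4))
for n,b,d in [("rail top",(309,182),(308,209)),("plate near corner",(487,339),(495,364))]: print(n,tri([(cs[0],b[0]*.64,b[1]*.64),(cs[1],d[0]*.64,d[1]*.64)]).round(3))
E
python3 -m crank '[{"gripper":85,"travel":[-12,-59,0],"twist":[0,0,0]},{"gripper":85,"travel":[-12,-59,0],"twist":[0,0,0]},{"gripper":85,"travel":[-12,-59,0],"twist":[0,0,0]},{"gripper":85,"travel":[-12,-59,0],"twist":[0,0,0]},{"gripper":85,"travel":[-12,-59,0],"twist":[0,0,0]},{"gripper":85,"travel":[-12,-59,0],"twist":[0,0,0]},{"gripper":85,"travel":[-12,-59,0],"twist":[0,0,0]},{"gripper":85,"travel":[0,0,0],"twist":[0,0,0]},{"gripper":85,"travel":[0,0,0],"twist":[0,0,0]}]'
python3 - <<'E'
from h import *
import pickle
o=bot.get_obs();c=bot.calibration("wrist");im=bot.camera("wrist")
pickle.dump((o,c,im),open("w3.pkl","wb"))
cv2.imwrite("pics/w3.png",cv2.resize(im[:,:,::-1],(800,600),interpolation=cv2.INTER_CUBIC));print(o["time"],o["ee_pos"],o["tcp_rot"],o["qd"].round(2))
E
```

```text
[ 0.53406574 -0.15950346 -0.02253714] -1.291282913288507 [[-0.5, -0.2], [0.6, -0.6], [0.4, 0.4], [-0.4, 1.2], [0.3, -0.5], [0.4, 0.9], [-0.1, -0.5], [-0.3, 0.1], [-1.1, 0.1], [0.7, 0.0], [0.8, -0.5], [-2.7, 1.1]]
tray rim in berth [-0.0065  0.0416]
tray rim in berth [-0.0084 -0.0559]
rail top [ 0.537 -0.105  0.045]
plate near corner [ 0.393 -0.249 -0.004]
time: 7.58
ee_pos: [0.4169, 0.0982, 0.2474]
tcp_rot: [-173.6, 0.2, 9.1]
wrist_force: [0.1, -0.5, -0.3]
opening: 0.0853
grasp_force: 0.0
7.575 [0.41694365 0.09821084 0.24738368] [-173.616911      0.21204765    9.06772495] [-0.56 -0.03  0.2   0.1  -0.02 -0.01]
```

View pics/w3.png

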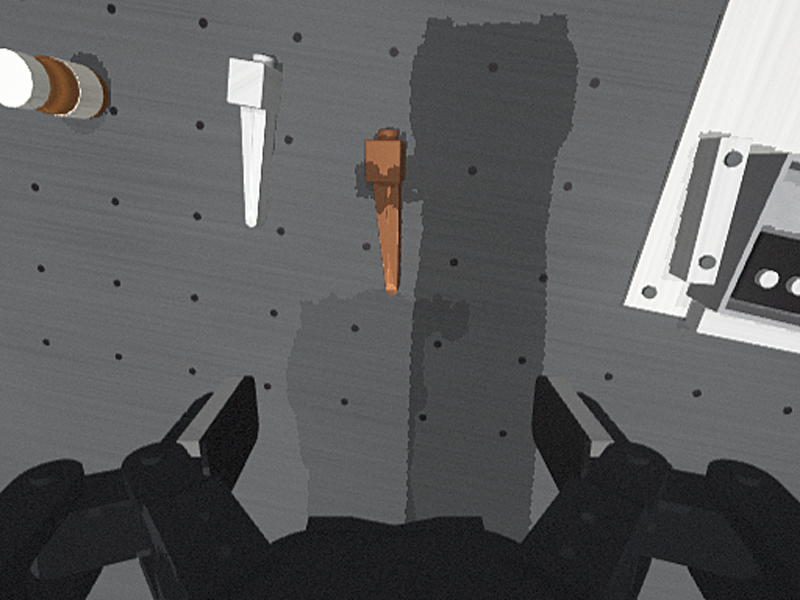

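The steel key: head top corners ~(229,58), (266,63), (263,109), (227,104), tip (251,226); vial at (30,80); brown decoy at (388,210). The tool got tilted by a joint-speed limit; work out a correction.

```bash
cat >> h.py <<'E'
from scipy.spatial.transform import Rotation as Ro
def goto(x,y,z,yaw):
    o=bot.get_obs();R0=Ro.from_euler("xyz",o["tcp_rot"],degrees=True);R1=Ro.from_euler("xyz",[180,0,yaw],degrees=True)
    d=np.array([x,y,z])-o["ee_pos"]
    print("tcp",o["ee_pos"].round(4),o["tcp_rot"].round(2),"twist",(R0.inv()*R1).as_rotvec().round(4),"travel after twist mm",(R1.inv().apply(d)*1e3).round(1))
E
python3 - <<'E'
from h import *
import pickle
o,c,im=pickle.load(open("w3.pkl","rb"))
P=lambda u,v,z:onz(c,u*.64,v*.64,z)
H=[P(*a,.04) for a in[(229,58),(266,63),(263,109),(227,104)]]
print(np.round(H,4),np.mean(H,0).round(4)); print("tip",P(251,224,.022).round(4),P(251,226,0.01).round(4))
m=np.mean(H,0);t=P(251,224,.022);d=m-t;print(np.degrees(np.arctan2(d[1],d[0])),np.hypot(*d[:2]))
print(bot.get_obs()["q"].round(1))
goto(.42,.23,.24,0)
E
```

```text
[[0.534  0.259  0.04  ]
 [0.5345 0.2322 0.04  ]
 [0.5043 0.232  0.04  ]
 [0.5037 0.2589 0.04  ]] [0.5192 0.2455 0.04  ]
tip [0.4167 0.2425 0.022 ] [0.4126 0.2472 0.01  ]
1.7177300664087591 0.102446771390817
[  9.  -11.1  -3.7  97.6   6.4 179.9]
tcp [0.417  0.0981 0.2475] [-173.61    0.2     9.05] twist [-0.111   0.0123  0.1575] travel after twist mm [   3.  -131.9    7.5]
```

Joint 6 is at its limit, so I turn the tool half round (same grasp).

```bash
python3 -m crank '[{"gripper":85,"travel":[0,0,0],"twist":[-0.11,0.012,-0.13]},{"gripper":85,"travel":[0,0,0],"twist":[0,0,-0.185]},{"gripper":85,"travel":[0,0,0],"twist":[0,0,-0.185]},{"gripper":85,"travel":[0,0,0],"twist":[0,0,-0.185]},{"gripper":85,"travel":[0,0,0],"twist":[0,0,-0.185]},{"gripper":85,"travel":[0,0,0],"twist":[0,0,-0.185]},{"gripper":85,"travel":[0,0,0],"twist":[0,0,-0.185]},{"gripper":85,"travel":[0,0,0],"twist":[0,0,-0.185]},{"gripper":85,"travel":[0,0,0],"twist":[0,0,-0.185]},{"gripper":85,"travel":[0,0,0],"twist":[0,0,-0.185]},{"gripper":85,"travel":[0,0,0],"twist":[0,0,-0.185]},{"gripper":85,"travel":[0,0,0],"twist":[0,0,-0.185]}]'
python3 -m crank '[{"gripper":85,"travel":[0,0,0],"twist":[0,0,-0.185]},{"gripper":85,"travel":[0,0,0],"twist":[0,0,-0.185]},{"gripper":85,"travel":[0,0,0],"twist":[0,0,-0.185]},{"gripper":85,"travel":[0,0,0],"twist":[0,0,-0.185]},{"gripper":85,"travel":[0,0,0],"twist":[0,0,0]}]'
python3 - <<'E'
from h import *
goto(.56,.246,.24,179.5); print(bot.get_obs()["q"].round(1))
E
```

```text
time: 9.12
ee_pos: [0.417, 0.0979, 0.2479]
tcp_rot: [179.1, 0.4, 133.4]
wrist_force: [0.9, 1.1, -0.5]
opening: 0.0854
grasp_force: 0.0
time: 9.75
ee_pos: [0.4169, 0.098, 0.2479]
tcp_rot: [179.6, 0.9, 175.3]
wrist_force: [-0.4, -0.1, -0.4]
opening: 0.0849
grasp_force: 0.0
tcp [0.4169 0.098  0.2479] [179.62   0.86 175.35] twist [ 0.006   0.0153 -0.0725] travel after twist mm [-141.8  149.2    7.9]
[ 13.2 -12.1  -4.2  96.9   0.1  17.8]
```

```bash
python3 -m crank '[{"gripper":85,"travel":[0,0,0],"twist":[0.006,0.015,-0.073]},{"gripper":85,"travel":[-36,37,2],"twist":[0,0,0]},{"gripper":85,"travel":[-36,37,2],"twist":[0,0,0]},{"gripper":85,"travel":[-36,37,2],"twist":[0,0,0]},{"gripper":85,"travel":[-36,37,2],"twist":[0,0,0]},{"gripper":85,"travel":[0,0,0],"twist":[0,0,0]},{"gripper":85,"travel":[0,0,0],"twist":[0,0,0]}]'
python3 - <<'E'
from h import *
import pickle
o=bot.get_obs();c=bot.calibration("wrist");im=bot.camera("wrist")
pickle.dump((o,c,im),open("w4.pkl","wb"))
cv2.imwrite("pics/w4.png",cv2.resize(im[:,:,::-1],(800,600),interpolation=cv2.INTER_CUBIC));print(o["time"],o["ee_pos"],o["tcp_rot"],o["qd"].round(2))
E
```

```text
time: 10.62
ee_pos: [0.5614, 0.2453, 0.24]
tcp_rot: [-180.0, -0.0, 179.5]
wrist_force: [0.2, 0.6, 0.9]
opening: 0.0853
grasp_force: 0.0
10.625 [0.56144541 0.2453156  0.2400414 ] [-1.79986081e+02 -1.13194624e-02  1.79490253e+02] [-0.51 -2.56 -0.72  0.07  0.11 -0.79]
```

View pics/w4.png

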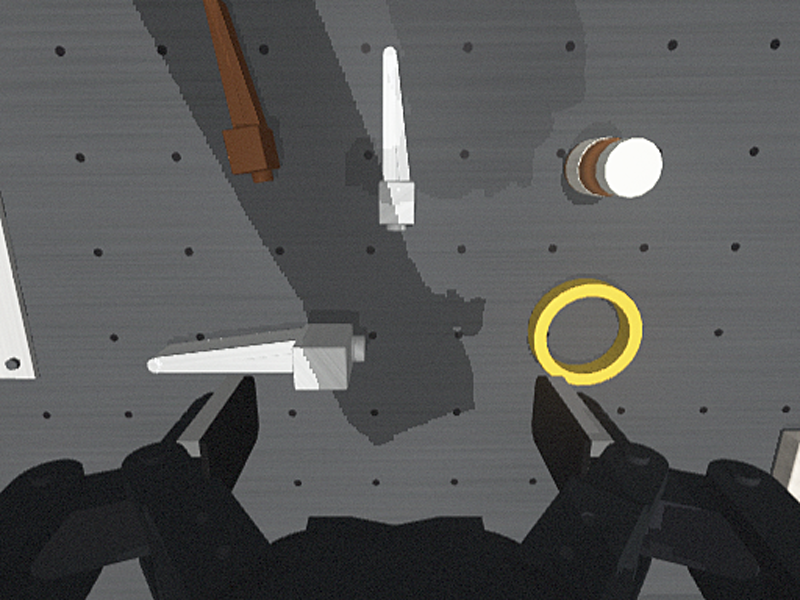

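Key head top from (379,183) to (413,224), boss (396,228), tip (390,47), straight face on the left edge (384,60)-(382,178); big look-alike at (320,355), tape (590,332), vial (635,167).

```bash
python3 - <<'E'
from h import *
import pickle
o,c,im=pickle.load(open("w4.pkl","rb"));c3=pickle.load(open("w3.pkl","rb"))[1]
P=lambda u,v,z:onz(c,u*.64,v*.64,z)
print("head",P(396.5,204,.04).round(4),"near/far",P(396,183,.04).round(4),P(397,224,.04).round(4))
print("tip",P(390,46.5,.012).round(4),"straight",P(384,60,.022).round(4),P(382,178,.022).round(4))
print("tri head corners",[tri([(c,a*.64,b*.64),(c3,d*.64,e*.64)]).round(4) for a,b,d,e in[(414,224,229,58),(379,224,266,63)]],"tip",tri([(c,390*.64,46.5*.64),(c3,251*.64,226*.64)]).round(4))
x,y,t=np.load("berth.npy");print(x,y,t)
goto(.518,.2455,.037,179.3)
E
```

```text
head [0.5208 0.2477 0.04  ] near/far [0.5061 0.2475 0.04  ] [0.5351 0.248  0.04  ]
tip [0.413 0.244 0.012] straight [0.4235 0.2398 0.022 ] [0.5032 0.2371 0.022 ]
tri head corners [array([0.535 , 0.2605, 0.037 ]), array([0.5356, 0.2347, 0.0336])] tip [0.4142 0.244  0.0178]
0.5340657440671492 -0.1595034553126641 -0.022537138411628885
tcp [0.5613 0.245  0.2409] [1.7998e+02 6.0000e-02 1.7951e+02] twist [0.0004 0.0011 0.0036] travel after twist mm [ 4.330e+01 -1.000e-01  2.039e+02]
```

```bash
python3 -m crank '[{"gripper":60,"travel":[42,2,0],"twist":[0,0,0.021]},{"gripper":60,"travel":[0,0,60],"twist":[0,0,0]},{"gripper":60,"travel":[0,0,60],"twist":[0,0,0]},{"gripper":60,"travel":[0,0,50],"twist":[0,0,0]},{"gripper":60,"travel":[0,0,0],"twist":[0,0,0]},{"gripper":60,"travel":[0,0,0],"twist":[0,0,0]}]'
python3 - <<'E'
from h import *
goto(.5198,.247,.009,178.3)
E
```

```text
time: 11.42
ee_pos: [0.5205, 0.2481, 0.0737]
tcp_rot: [179.9, 0.2, 178.4]
wrist_force: [0.1, -0.2, 0.9]
opening: 0.06
grasp_force: 0.0
tcp [0.5205 0.2481 0.0737] [179.88   0.24 178.4 ] twist [0.0021 0.0042 0.0017] travel after twist mm [ 0.7 -1.1 64.7]
```

```bash
python3 -m crank '[{"gripper":60,"travel":[0.5,-1,32],"twist":[0.002,0.004,0]},{"gripper":60,"travel":[0,0,32],"twist":[0,0,0]},{"gripper":60,"travel":[0,0,0],"twist":[0,0,0]},{"gripper":15,"travel":[0,0,0],"twist":[0,0,0]},{"gripper":15,"travel":[0,0,0],"twist":[0,0,0]},{"gripper":15,"travel":[0,0,0],"twist":[0,0,0]},{"gripper":15,"travel":[0,0,0],"twist":[0,0,0]},{"gripper":15,"travel":[0,0,0],"twist":[0,0,0]}]' 60
```

```text
time: 12.42
ee_pos: [0.5205, 0.2477, 0.0093]
tcp_rot: [180.0, 0.0, 178.5]
wrist_force: [-0.2, -1.1, 7.0]
opening: 0.0252
grasp_force: 59.7
```

```bash
python3 -m crank '[{"gripper":15,"travel":[0,0,-30],"twist":[0,0,0]},{"gripper":15,"travel":[0,0,-50],"twist":[0,0,0]},{"gripper":15,"travel":[0,0,-40],"twist":[0,0,0]},{"gripper":15,"travel":[-22,-50,0],"twist":[0,0,0]},{"gripper":15,"travel":[-22,-50,0],"twist":[0,0,0]},{"gripper":15,"travel":[-22,-50,0],"twist":[0,0,0]},{"gripper":15,"travel":[-22,-50,0],"twist":[0,0,0]},{"gripper":15,"travel":[-22,-50,0],"twist":[0,0,0]},{"gripper":15,"travel":[-22,-50,0],"twist":[0,0,0]},{"gripper":15,"travel":[-22,-50,0],"twist":[0,0,0]},{"gripper":15,"travel":[0,0,0],"twist":[0,0,0]},{"gripper":15,"travel":[0,0,0],"twist":[0,0,0]}]'
python3 - <<'E'
from h import *
import pickle
c=bot.calibration("wrist");im=bot.camera("wrist");o=bot.get_obs();pickle.dump((o,c,im),open("w5.pkl","wb"))
cv2.imwrite("pics/w5.png",cv2.resize(im[:,:,::-1],(800,600),interpolation=cv2.INTER_CUBIC))
goto(.6657,-.1092,.02,178.75)
E
```

```text
time: 13.92
ee_pos: [0.664, -0.1068, 0.1272]
tcp_rot: [-179.9, -0.2, 178.4]
wrist_force: [0.5, 1.6, -1.8]
opening: 0.0253
grasp_force: 59.2
tcp [ 0.664  -0.1061  0.1272] [-1.7993e+02 -1.5000e-01  1.7849e+02] twist [-0.0013 -0.0026 -0.0045] travel after twist mm [ -1.8  -3.  107.2]
```

View pics/w5.png

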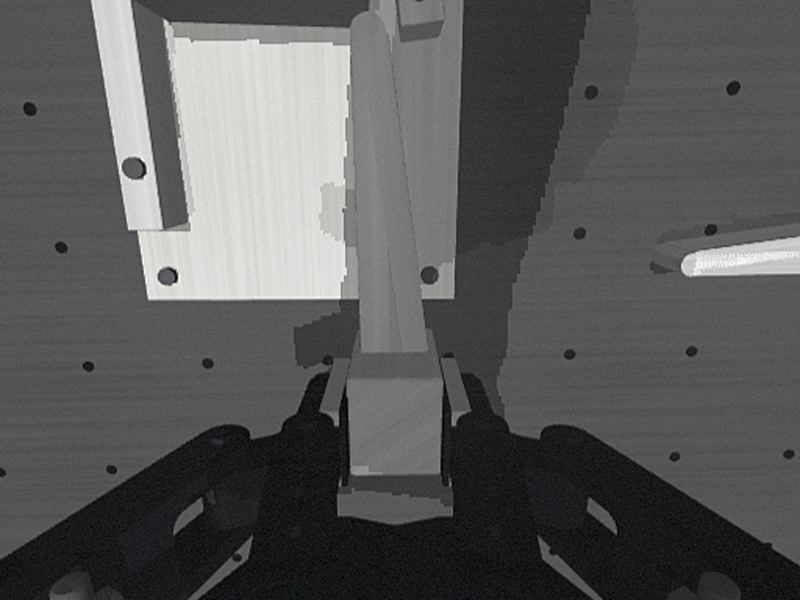

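The key is held squarely: head top (349-442, 378-475), tip (370,13).

```bash
python3 - <<'E'
from h import *
import pickle
o,c,im=pickle.load(open("w5.pkl","rb"));x,y,t=np.load("berth.npy")
p=o["ee_pos"];zb=p[2]-.0093
R=Ro.from_euler("z",o["tcp_rot"][2]-180,degrees=True)
f=lambda u,v,z:(R.inv().apply(onz(c,u*.64,v*.64,zb+z)-p)*1e3).round(1)
for n,a in dict(tip=(368,13,.022),sL0=(357,60,.022),sL1=(360,340,.022),hNL=(349,378,.04),hNR=(442,379,.04),hFL=(350,474,.04),hFR=(440,475,.04)).items(): print(n,f(*a))
E
python3 -m crank '[{"gripper":15,"travel":[-2,-3,35],"twist":[0,0,-0.004]},{"gripper":15,"travel":[0,0,35],"twist":[0,0,0]},{"gripper":15,"travel":[0,0,22],"twist":[0,0,0]},{"gripper":15,"travel":[0,0,0],"twist":[0,0,0]},{"gripper":15,"travel":[0,0,0],"twist":[0,0,0]}]'
python3 - <<'E'
from h import *
goto(.6657,-.1092,.0165,178.75)
E
```

```text
tip [-104.9   -5.9   12.7]
sL0 [-94.5  -8.9  12.7]
sL1 [-19.3  -9.7  12.7]
hNL [-15.7 -11.3  30.7]
hNR [-15.4  13.   30.7]
hFL [ 13.5 -11.9  30.7]
hFR [13.8 13.2 30.7]
time: 14.6
ee_pos: [0.6662, -0.1092, 0.0364]
tcp_rot: [-179.9, -0.1, 178.8]
wrist_force: [0.5, 1.7, -1.0]
opening: 0.0251
grasp_force: 59.3
tcp [ 0.6662 -0.1092  0.0364] [-1.7990e+02 -6.0000e-02  1.7876e+02] twist [-0.0017 -0.0011  0.0001] travel after twist mm [ 0.5  0.  19.9]
```

```bash
python3 -m crank '[{"gripper":15,"travel":[0,-1,10],"twist":[0,0,0]},{"gripper":15,"travel":[0,0,8],"twist":[0,0,0]},{"gripper":15,"travel":[0,0,0],"twist":[0,0,0]}]'
python3 -m crank '[{"gripper":15,"travel":[0,0,2],"twist":[0,0,0]},{"gripper":15,"travel":[0,0,0],"twist":[0,0,0]}]'
```

```text
time: 14.98
ee_pos: [0.6653, -0.111, 0.016]
tcp_rot: [-179.9, -0.2, 178.7]
wrist_force: [0.4, -0.2, -2.3]
opening: 0.0255
grasp_force: 59.5
time: 15.22
ee_pos: [0.6656, -0.111, 0.0154]
tcp_rot: [-179.9, -0.1, 178.7]
wrist_force: [-1.8, 0.4, 4.5]
opening: 0.0253
grasp_force: 59.8
```

```bash
python3 -m crank '[{"gripper":15,"travel":[8,0,-1],"twist":[0,0,0]},{"gripper":15,"travel":[10,0,0],"twist":[0,0,0]},{"gripper":15,"travel":[10,0,0],"twist":[0,0,0]},{"gripper":15,"travel":[10,0,0],"twist":[0,0,0]},{"gripper":15,"travel":[8,0,0],"twist":[0,0,0]},{"gripper":15,"travel":[4,0,0],"twist":[0,0,0]},{"gripper":15,"travel":[0,0,0],"twist":[0,0,0]},{"gripper":15,"travel":[0,0,0],"twist":[0,0,0]},{"gripper":15,"travel":[0,0,0],"twist":[0,0,0]}]'
python3 - <<'E'
from h import *
goto(.5341+.03+.001,-.1595-.03*.0225+.05,.015,178.75)
E
```

```text
time: 16.35
ee_pos: [0.6156, -0.1096, 0.0158]
tcp_rot: [-179.9, -0.2, 178.7]
wrist_force: [1.0, 4.2, -1.8]
opening: 0.0253
grasp_force: 59.7
tcp [ 0.6156 -0.1096  0.0158] [-179.94   -0.18  178.7 ] twist [-0.0011 -0.0032 -0.0009] travel after twist mm [50.4 -1.6  0.8]
```

```bash
python3 -m crank '[{"gripper":15,"travel":[8,0,0],"twist":[0,0,0]},{"gripper":15,"travel":[8,-0.3,0],"twist":[0,0,0]},{"gripper":15,"travel":[4,-0.3,0],"twist":[0,0,0]},{"gripper":15,"travel":[0,0,0],"twist":[0,0,0]}]'
python3 -m crank '[{"gripper":15,"travel":[5,-0.3,0],"twist":[0,0,0]},{"gripper":15,"travel":[5,-0.3,0],"twist":[0,0,0]},{"gripper":15,"travel":[0,0,0],"twist":[0,0,0]}]'
```

```text
time: 16.85
ee_pos: [0.5954, -0.11, 0.0158]
tcp_rot: [-179.9, -0.2, 178.7]
wrist_force: [0.5, 4.1, -1.7]
opening: 0.0251
grasp_force: 59.5
time: 17.23
ee_pos: [0.5852, -0.1104, 0.0158]
tcp_rot: [-179.9, -0.2, 178.7]
wrist_force: [-0.4, 3.1, -0.9]
opening: 0.0254
grasp_force: 59.5
```

```bash
python3 -m crank '[{"gripper":15,"travel":[4,-0.2,0],"twist":[0,0,0]},{"gripper":15,"travel":[4,-0.2,0],"twist":[0,0,0]},{"gripper":15,"travel":[0,0,0],"twist":[0,0,0]}]'
python3 -m crank '[{"gripper":15,"travel":[3,-0.2,0],"twist":[0,0,0]},{"gripper":15,"travel":[0,0,0],"twist":[0,0,0]}]'
python3 -m crank '[{"gripper":15,"travel":[3,-0.2,0],"twist":[0,0,0]},{"gripper":15,"travel":[0,0,0],"twist":[0,0,0]}]'
```

```text
time: 17.6
ee_pos: [0.5771, -0.1105, 0.0159]
tcp_rot: [-179.9, -0.2, 178.7]
wrist_force: [-0.1, 4.7, -2.1]
opening: 0.025
grasp_force: 59.5
time: 17.85
ee_pos: [0.5746, -0.1104, 0.016]
tcp_rot: [-179.9, -0.2, 178.7]
wrist_force: [2.2, 4.7, -0.7]
opening: 0.025
grasp_force: 59.6
time: 18.1
ee_pos: [0.5718, -0.1103, 0.016]
tcp_rot: [-180.0, -0.1, 178.7]
wrist_force: [2.2, 6.7, -1.8]
opening: 0.0254
grasp_force: 59.6
```

```bash
python3 -m crank '[{"gripper":15,"travel":[3,0,0],"twist":[0,0,0]},{"gripper":15,"travel":[0,0,0],"twist":[0,0,0]}]'
python3 -m crank '[{"gripper":15,"travel":[2,0,0],"twist":[0,0,0]},{"gripper":15,"travel":[0,0,0],"twist":[0,0,0]}]'
python3 -m crank '[{"gripper":15,"travel":[2,0,0],"twist":[0,0,0]},{"gripper":15,"travel":[0,0,0],"twist":[0,0,0]}]'
```

```text
time: 18.35
ee_pos: [0.5687, -0.1103, 0.0161]
tcp_rot: [-180.0, -0.1, 178.7]
wrist_force: [2.4, 8.2, -1.2]
opening: 0.0256
grasp_force: 59.6
time: 18.6
ee_pos: [0.5672, -0.1102, 0.0162]
tcp_rot: [-180.0, -0.1, 178.7]
wrist_force: [3.5, 7.4, -1.4]
opening: 0.0251
grasp_force: 59.4
time: 18.85
ee_pos: [0.5663, -0.11, 0.0166]
tcp_rot: [-180.0, 0.0, 178.8]
wrist_force: [8.7, 7.2, -3.0]
opening: 0.0251
grasp_force: 59.3
```

```bash
python3 -m crank '[{"gripper":15,"travel":[0,0,1.5],"twist":[0,0,0]},{"gripper":50,"travel":[0,0,0],"twist":[0,0,0]},{"gripper":50,"travel":[0,0,0],"twist":[0,0,0]},{"gripper":50,"travel":[0,0,0],"twist":[0,0,0]},{"gripper":50,"travel":[0,0,-40],"twist":[0,0,0]},{"gripper":50,"travel":[0,0,-40],"twist":[0,0,0]},{"gripper":0,"travel":[-30,0,0],"twist":[0,0,0]},{"gripper":0,"travel":[-35,0,0],"twist":[0,0,0]},{"gripper":0,"travel":[0,0,0],"twist":[0,0,0]},{"gripper":0,"travel":[0,0,0],"twist":[0,0,0]},{"gripper":0,"travel":[0,0,0],"twist":[0,0,0]},{"gripper":0,"travel":[0,0,0],"twist":[0,0,0]}]'
python3 - <<'E'
from h import *
import pickle
c=bot.calibration("wrist");im=bot.camera("wrist");o=bot.get_obs();pickle.dump((o,c,im),open("w6.pkl","wb"))
cv2.imwrite("pics/w6.png",cv2.resize(im[:,:,::-1],(800,600),interpolation=cv2.INTER_CUBIC))
goto(.63,-.111,.0155,178.75)
E
```

```text
time: 20.35
ee_pos: [0.6294, -0.1121, 0.0947]
tcp_rot: [-179.9, -0.2, 178.7]
wrist_force: [-1.0, 0.4, 0.2]
opening: 0.0001
grasp_force: 0.0
tcp [ 0.6295 -0.1121  0.0946] [-1.7991e+02 -1.5000e-01  1.7869e+02] twist [-0.0015 -0.0026 -0.0011] travel after twist mm [-0.5  1.1 79.1]
```

View pics/w6.png

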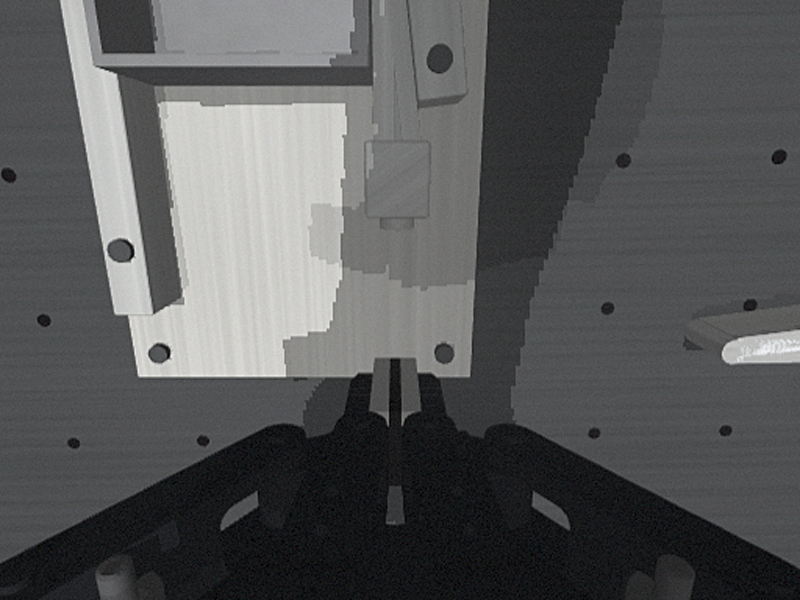

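Key stands in the gap, head (366-430, 141-217), boss at (397,223) in line with the fingers (395).

```bash
python3 -m crank '[{"gripper":0,"travel":[0,0.5,40],"twist":[0,0,0]},{"gripper":0,"travel":[0,0,41],"twist":[0,0,0]},{"gripper":0,"travel":[0,0,0],"twist":[0,0,0]},{"gripper":0,"travel":[10,0,0],"twist":[0,0,0]},{"gripper":0,"travel":[8,0,0],"twist":[0,0,0]},{"gripper":0,"travel":[5,0,0],"twist":[0,0,0]},{"gripper":0,"travel":[0,0,0],"twist":[0,0,0]}]'
python3 -m crank '[{"gripper":0,"travel":[4,0,0],"twist":[0,0,0]},{"gripper":0,"travel":[4,0,0],"twist":[0,0,0]},{"gripper":0,"travel":[0,0,0],"twist":[0,0,0]}]'
```

```text
time: 21.28
ee_pos: [0.6066, -0.1112, 0.0143]
tcp_rot: [-179.9, -0.1, 178.7]
wrist_force: [-0.3, -0.2, -0.4]
opening: -0.0003
grasp_force: 0.0
time: 21.65
ee_pos: [0.5988, -0.111, 0.0136]
tcp_rot: [-179.9, -0.1, 178.7]
wrist_force: [1.4, 0.2, 0.8]
opening: -0.0002
grasp_force: 0.8
```

```bash
python3 -m crank '[{"gripper":0,"travel":[3,0,0],"twist":[0,0,0]},{"gripper":0,"travel":[0,0,0],"twist":[0,0,0]}]'
python3 -m crank '[{"gripper":0,"travel":[3,0,0],"twist":[0,0,0]},{"gripper":0,"travel":[0,0,0],"twist":[0,0,0]}]'
python3 -m crank '[{"gripper":0,"travel":[2,0,0],"twist":[0,0,0]},{"gripper":0,"travel":[0,0,0],"twist":[0,0,0]}]'
```

```text
time: 21.9
ee_pos: [0.5985, -0.1109, 0.0142]
tcp_rot: [-179.9, 0.2, 178.7]
wrist_force: [13.6, 0.7, -4.8]
opening: -0.0003
grasp_force: 6.9
time: 22.15
ee_pos: [0.5981, -0.111, 0.015]
tcp_rot: [-179.9, 0.5, 178.7]
wrist_force: [24.8, -0.1, -8.1]
opening: -0.0003
grasp_force: 12.7
time: 22.4
ee_pos: [0.5979, -0.111, 0.0154]
tcp_rot: [-179.9, 0.7, 178.7]
wrist_force: [33.0, -0.7, -12.2]
opening: 0.0002
grasp_force: 16.6
```

```bash
python3 -m crank '[{"gripper":0,"travel":[-20,0,0],"twist":[0,0,0]},{"gripper":0,"travel":[-15,0,0],"twist":[0,0,0]},{"gripper":0,"travel":[0,0,-45],"twist":[0,0,0]},{"gripper":0,"travel":[0,0,-40],"twist":[0,0,0]},{"gripper":0,"travel":[0,0,0],"twist":[0,0,0]},{"gripper":0,"travel":[0,0,0],"twist":[0,0,0]}]'
python3 - <<'E'
from h import *
c=bot.calibration("wrist");im=bot.camera("wrist");x,y,t=np.load("berth.npy")
cv2.imwrite("pics/w7.png",cv2.resize(im[:,:,::-1],(800,600),interpolation=cv2.INTER_CUBIC))
R=Ro.from_euler("z",t)
for kx in(.030,.034): print(kx,[(proj(c,R.apply([kx+a,.05+b,.006+h])+[x,y,0])/.64).round(0) for a,b,h in((-.015,.013,.04),(.015,.013,.04),(.015,-.013,.04))])
print(bot.get_obs()["ee_pos"])
E
```

```text
time: 23.15
ee_pos: [0.6255, -0.1114, 0.0976]
tcp_rot: [-179.9, -0.2, 178.7]
wrist_force: [-0.2, -0.3, 0.0]
opening: -0.0005
grasp_force: 0.0
0.03 [array([425., 148.]), array([423., 224.]), array([360., 224.])]
0.034 [array([425., 159.]), array([423., 234.]), array([361., 234.])]
[ 0.62519376 -0.11134552  0.09701327]
```

View pics/w7.png

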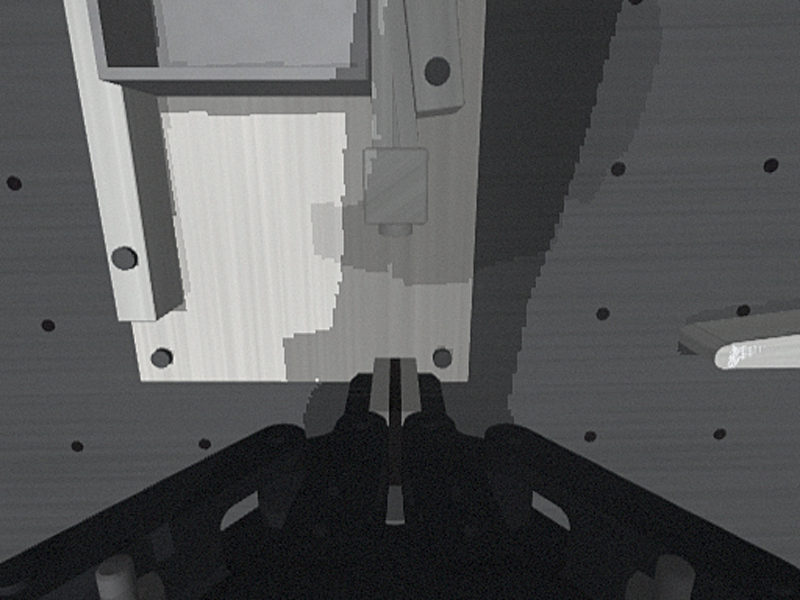

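Key head far edge is at (426,223), matching key x = 30 mm in the berth; it resisted 33 N, stayed put, and the tray is still home.

```bash
python3 -c "
from workcell import bot
print(bot.job_done())"
```

```text
the job is handed in; nothing more can be done
None
```

I handed the job in at about 23 s of robot time: the tray is against the near stop, and the key stands in the gap at about 30 mm in the berth's frame. It barely moved under a 33 N push and stayed put on release; I could not measure its force on the tray directly, and I touched none of the bystanders.

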